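# Key in the strapping cycle on the carton strapper's desk

## Task

Run the carton strapper's cycle from its sloping control desk: push the long bar key down past its switching point (10 mm of travel) and let it spring back, then push the large round key down likewise and keep it down for two seconds before letting it up, then push the square key down and let it up. Press one key at a time and leave the small round key alone. The keys' heights are not known, so feel for them and do not ram them against their hard stops (never 40 N). Do not disturb the things lying around.

Things in the scene. Friction and masses are not known exactly. Their poses are not given: they have to be found in the camera images.
- console: Fixed control desk, green with grey panel, 430 mm wide (y), 220 deep (x), origin under the middle. Panel rises 20 degrees away from the robot, z 48 mm at x -95 to 102 mm at x 55, normal (-0.342, 0, 0.940); behind it a ledge 100 mm high to x 127. Four black push keys in a row: x -20, y -138, -46, 46, 138 mm; which is where changes. Strapper bed with a carton, 175 mm high, beyond world x 0.82 m.
- seat_bar: Seat of a black push key, the long bar: 100 mm along the slope, 36 mm wide. Origin: on the panel surface, on the key's axis (the panel normal); axes as the desk's. The key stands on a height-adjustable stem: its flat top, released, is 42 to 56 mm above this point along the normal, different for every key and every time: feel for it.
- key_bar (a joint): Travel of that key (bar) into the panel: 0 m released; its switch makes at 0.010 m; hard stop at 0.016 m. It springs back: 3 N starts it, 9 N holds it at the switching point, 12.5 N at the stop.
- seat_large: Seat of a black push key, the large round one: 66 mm across. Origin: on the panel surface, on the key's axis (the panel normal); axes as the desk's. The key stands on a height-adjustable stem: its flat top, released, is 42 to 56 mm above this point along the normal, different for every key and every time: feel for it.
- key_large (a joint): Travel of that key (large) into the panel: 0 m released; its switch makes at 0.010 m; hard stop at 0.016 m. It springs back: 3 N starts it, 9 N holds it at the switching point, 12.5 N at the stop.
- seat_square: Seat of a black push key, the square one: 58 x 58 mm. Origin: on the panel surface, on the key's axis (the panel normal); axes as the desk's. The key stands on a height-adjustable stem: its flat top, released, is 42 to 56 mm above this point along the normal, different for every key and every time: feel for it.
- key_square (a joint): Travel of that key (square) into the panel: 0 m released; its switch makes at 0.010 m; hard stop at 0.016 m. It springs back: 3 N starts it, 9 N holds it at the switching point, 12.5 N at the stop.
- seat_small: Seat of a black push key, the small round one: 40 mm across. Origin: on the panel surface, on the key's axis (the panel normal); axes as the desk's. The key stands on a height-adjustable stem: its flat top, released, is 42 to 56 mm above this point along the normal, different for every key and every time: feel for it.
- key_small (a joint): Travel of that key (small) into the panel: 0 m released; its switch makes at 0.010 m; hard stop at 0.016 m. It springs back: 3 N starts it, 9 N holds it at the switching point, 12.5 N at the stop.
- tape: Bystander: roll of pale tape lying flat in front of the desk, 110 mm across, 48 mm high; origin under its centre
- moulding: Bystander: white wooden moulding strip, 30 x 180 x 22 mm, lying in front of the desk; origin under its centre
- tin: Bystander: small jar, 52 mm across, 60 mm high, standing on the flat ledge at the back of the desk; origin under its centre
- spray: Bystander: spray can, 64 mm across, 190 mm high, standing to the right of the desk; origin under its centre
- glue: Bystander: glue bottle, 68 mm across, 150 mm high, in front of the spray can; origin under its centre
- brush: Bystander: flat brush lying to the left of the desk, under 300 mm long, lower than 40 mm; origin on its underside
- driver: Bystander: screwdriver lying beyond the brush, under 300 mm long, lower than 40 mm; origin on its underside

How it is judged:
On the way, in this order (a step that is already met when the one before it is completed fails the run):
1. the long bar key is down past 10 mm, the other keys up (value of joint key_bar above 0.01 m and value of joint each of key_large, key_square, key_small below 0.003 m), for 0.1 s.
2. all keys are up again (value of joint each of key_bar, key_large, key_square, key_small below 0.003 m), for 0.05 s.
3. the large round key is down past 10 mm for 1.6 s, the other keys up (value of joint key_large above 0.01 m and value of joint each of key_bar, key_square, key_small below 0.003 m), for 1.6 s.
4. all keys are up again (all of step 2), for 0.05 s.
5. the square key is down past 10 mm, the other keys up (value of joint key_square above 0.01 m and value of joint each of key_bar, key_large, key_small below 0.003 m), for 0.1 s.
At the end, for the whole second after the job is handed in: After the three presses in order all four keys are up again (less than 3 mm down), every loose bystander lies within 30 mm of where it was, and the jar, spray can and glue bottle stand upright (all of step 4 and distance of each of tape, moulding, tin, spray, glue, brush, driver from where it was at the start of the episode below 0.03 m and angle between each of tin, spray, glue's own z axis and vertical below 0.3 rad); the robot touches nothing.
It fails at once if the small round key is pressed more than 4 mm (value of joint key_small above 0.004 m).
It fails at once if two keys are down (more than 4 mm) at once (value of joint each of key_bar, key_large above 0.004 m or value of joint each of key_bar, key_square above 0.004 m or value of joint each of key_large, key_square above 0.004 m).
It fails at once if a key is rammed with more than 40 N (contact force between any of seat_bar, seat_large, seat_square, seat_small and the fingers above 40 N).
It fails at once if a bystander is pushed more than 30 mm or knocked over (distance of any of tape, moulding, tin, spray, glue, brush, driver from where it was at the start of the episode above 0.03 m).
It also fails if it takes over 45 s, if anything falls off the work surface, if the arm or the gripper's body presses on something with over 40 N, if the wrist force passes 120 N, or if a joint passes its speed limit or range.

## Robot

A 6-joint arm with a two-finger parallel gripper is mounted at the origin on the work surface. World frame = base frame: x ahead of the robot, y to its left, z up, the work surface at z = 0. Lengths are in m, angles in rad, forces in N, time in s.
With the tool pointing down it reaches from about 0.3 to 0.775 m from the base axis. Payload 14.6 kg.
Tool frame: the origin (TCP) lies midway between the tips of the shut fingers; the grasp point (between the pads) lies 19 mm behind it; z points along the fingers, y is the line along which they close (so a half turn about z gives the same grasp; the last joint's range is limited). The gripper opens to 94 mm and grips with 3 to 60 N. Pads are 16 mm wide; open, the fingers measure 119 mm over their backs; the gripper's body (75 mm by 177 mm) begins 78 mm behind the grasp point.
Start: joints at [-0.067, 0.3, 1.521, -0, 1.321, -0.067], TCP at [0.55, -0, 0.205] pointing down, gripper open.
Joint ranges: [-3.03, 3.03], [-0.79, 2.21], [0.23, 2.52], [-1.04, 4.18], [0, 3.07], [-2.55, 2.55]. Speed limits (rad/s): [2.22, 2.22, 2.57, 3.14, 3.14, 3.14].

## Interface

Orientations are given as a unit quaternion [x, y, z, w].
In Python, from cell import readout, cams, finish_job gives the robot as it stands.
- The arm moves only by the tool servo_tool, never from a script. Its argument "moves" is a list of rows, each an object with "linear": the shift along the world's x, y, z normalised to -1 to 1, where 1 is 0.03 m, a list of three; "rotation": the turn, a rotation vector about the world's x, y, z normalised to -1 to 1, where 1 is 6 degrees, a list of three; "grip": the closure, from -1 (fully open) to 1 (shut). A call has 1 to 10 rows; each row shifts and turns the commanded pose from where the row before left it; what a row does not reach is not made up. A row lasts 1/12 s, in which the tool goes at most 41.7 mm and 7.16 degrees, less where a joint would pass 70% of its speed; a pose out of reach is approached as far as the arm can. A call with a number of a shift or a turn outside -1 to 1 is refused whole. A call with a gripper value outside its range is refused whole. The fingers move at their own pace and stop on an object; "squeeze" is the grip in N (left out, the last holds). Time passes only in rows, so rows that do not move let the fingers close. It gives the time, the measured TCP pose, the force, the opening and the grip force at its end, in the units of the state.
- readout.get_state(): the state, without advancing time (a new reading comes with each control period).
- cams.camera(name): name is "scene" or "side" or "wrist"; returns (picture, depth): 420x560x3 uint8, blue, green, red; 420x560 float32, m along the optical axis (not along the pixel's ray), 0 where there is no reading.
- cams.camera_info(name): a dict with "fx", "fy", "cx", "cy" (pixels), "world_from_camera" (4x4, takes a point from camera to world coordinates). Camera axes: x right, y up, looking along -z (the intrinsics and any distortion apply to the point x, -y, -z); pixel columns grow to the right and rows downward; lengths in m; the calibration is good to about 2 mm. The wrist camera is an equidistant fisheye: a pixel r from the principal point sees the ray r / f radians off the axis. A picture is of the moment at which its call begins: read the wrist's pose just before it. camera_info takes no time and is no camera call; for the wrist camera it gives the pose at the moment of the call.
- finish_job(): hands the job in; it is judged then, once.
Trained networks look in the newest picture that a camera, given by its name, has taken for a name from the list of things; names that differ only in an ending like _2 or _b are one class to them, and where a whole thing is asked for, a point or a joint stands for the part that bears it (a point fixed in the world has none). Each returns a list of dicts, best first, with "p" (0 to 1); they miss things now and then, are a little off and sometimes report something else, mostly with a low value. They report only what shows in the picture. A call takes as long as a camera call.
- cams.boxes_of(label, camera): "rect" ([centre column, centre row, width, height] in pixels, round what is visible of it).
The state is a dict: "time": time; "joints": joint angles; "joint_vel": joint speeds; "joint_torque": joint torques, N m; "tool_pos": TCP position; "eef_rot": TCP orientation; "force": force on the tool from outside, world axes, zero at the start; "torque": the same for the moment, N m; "opening": finger opening in m; "finger_force": force on a finger pad.
Only numpy, scipy, OpenCV 4.12 (cv2) and the standard library are available. Lean on these libraries where they do the work, as an engineer would, in place of code of your own. Each camera call takes 0.05 s, during which the arm holds its last target. There are 200 camera calls.

## Working session

There is one attempt and no reset: what is moved stays moved. The work goes in short steps, Python scripts to look and compute and a tool call to move; the robot and the scene stay as the last step left them, time stands still between calls to the robot, and variables do not carry over. Pictures are saved under pics/ and viewed, at most 10 in all, crops included, and the job is handed in when it is done.

Besides the shell and the picture viewer there is one more tool, called as name(argument=value, ...) on one line, values as JSON. servo_tool: Moves the arm, as the interface text tells. Scaled input: -1 to 1 covers 0.03 m each way for a shift and 6 degrees each way for a turn. Its arguments: {"type":"object","properties":{"moves":{"type":"array","items":{"type":"object","properties":{"linear":{"type":"array","items":{"type":"number","minimum":-1,"maximum":1}},"rotation":{"type":"array","items":{"type":"number","minimum":-1,"maximum":1}},"grip":{"type":"number"}}}},"squeeze":{"type":"number"}},"required":["moves"]}

```bash
mkdir -p pics; cat > h.py <<'E'
import numpy as np,cv2
from cell import readout,cams
def grab(n,f=None):
    im,d=cams.camera(n); i=cams.camera_info(n)
    if f: cv2.imwrite('pics/'+f,im)
    return im,d,i
def cloud(d,i):
    r,c=np.mgrid[:d.shape[0],:d.shape[1]]
    p=np.stack([(c-i['cx'])/i['fx']*d,-(r-i['cy'])/i['fy']*d,-d,np.ones_like(d)],-1)
    return (p@np.array(i['world_from_camera']).T)[...,:3]
E
python3 - <<'E'
from h import *
s=readout.get_state();print({k:np.round(v,3).tolist() for k,v in s.items()})
for n in('scene','side'):
    im,d,i=grab(n,n+'1.png');P=cloud(d,i);np.savez(n+'.npz',P=P,d=d)
    print(n,{k:np.round(v,3).tolist() for k,v in i.items()})
    for l in['console','seat_bar','seat_large','seat_square','seat_small','tape','moulding','tin','spray','glue','brush','driver']:
        for b in cams.boxes_of(l,n)[:2]:
            c,r=map(int,b['rect'][:2]);print(l,np.round(b['rect']),round(b['p'],2),P[r,c].round(3) if 0<=r<420 and 0<=c<560 else '')
E
```

```text
{'time': 0.0, 'joints': [-0.067, 0.301, 1.522, -0.0, 1.321, -0.067], 'joint_vel': [-0.001, 0.0, 0.0, -0.001, 0.001, 0.001], 'joint_torque': [-0.002, -53.181, -35.274, 0.071, 0.024, -0.0], 'tool_pos': [0.55, 0.0, 0.205], 'eef_rot': [0.707, 0.707, -0.0, -0.0], 'force': [0.002, 0.301, 0.211], 'torque': [0.022, 0.015, 0.032], 'finger_force': 0.0, 'opening': 0.093}
scene {'fx': 382.129, 'fy': 382.129, 'cx': 279.66, 'cy': 206.635, 'world_from_camera': [[0.298, -0.549, 0.781, 1.214], [0.954, 0.189, -0.231, -0.138], [-0.02, 0.814, 0.58, 0.58], [0.0, 0.0, 0.0, 1.0]]}
console [221. 262. 225. 141.] 0.84 [ 0.694 -0.098  0.098]
seat_bar [148. 230.  22.  29.] 0.92 [ 0.598 -0.219  0.128]
seat_bar [231. 201.  26.  13.] 0.5 [ 0.55  -0.048  0.125]
seat_large [231. 208.  29.  22.] 0.58 [ 0.559 -0.051  0.114]
seat_square [271. 192.  29.  24.] 0.74 [0.542 0.042 0.123]
seat_small [162. 224.  78.  21.] 0.67 [ 0.441 -0.203  0.022]
seat_small [190. 218.  20.  27.] 0.65 [ 0.547 -0.137  0.102]
tape [228. 193.  40.  36.] 0.96 [ 0.325 -0.026  0.   ]
moulding [154. 225.  56.  21.] 0.75 [ 0.593 -0.205  0.133]
moul
[... 855 characters left out ...]
23.] 0.83 [0.501 0.056 0.119]
seat_small [321. 248.  14.  20.] 0.53 [ 0.531 -0.141  0.121]
tape [241. 277.  43.  40.] 0.67 [ 0.381  0.    -0.001]
tape [263. 214.  24.  24.] 0.26 [0.504 0.05  0.121]
moulding [305. 311.  68.  44.] 0.63 [ 0.419 -0.203  0.021]
moulding [320. 244.  18.  10.] 0.62 [ 0.536 -0.13   0.12 ]
tin [322. 203.  20.  33.] 0.57 [ 0.628 -0.042  0.149]
spray [422. 289.  34.  72.] 0.97 [ 0.592 -0.396  0.143]
glue [394. 321.  33.  58.] 0.63 [ 0.507 -0.394  0.099]
brush [240. 209.  41.  41.] 0.71 [0.537 0.2   0.013]
brush [291. 231.  24.  24.] 0.26 [ 0.517 -0.042  0.113]
driver [209. 210.  32.  28.] 0.81 [0.456 0.25  0.025]
driver [321. 250.  17.  21.] 0.65 [ 0.527 -0.142  0.118]
```

View pics/side1.png

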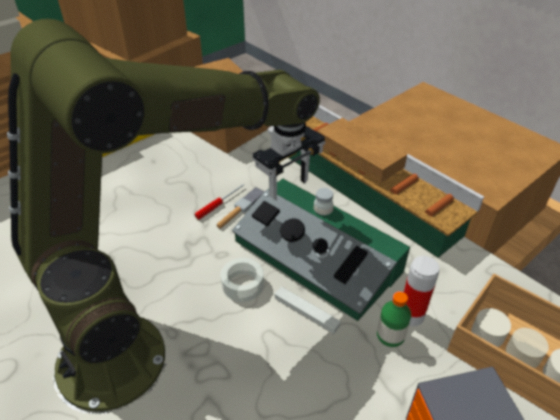

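View pics/scene1.png

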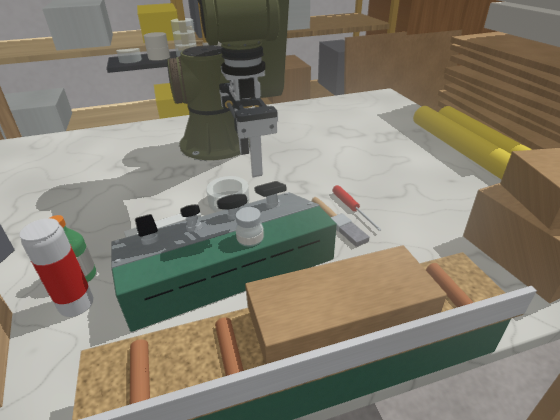

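```bash
cat > fit.py <<'E'
from h import *
from scipy.optimize import least_squares
im=cv2.imread('pics/side1.png');P=np.load('side.npz')['P']
y0=np.array([138,46,-46,-138])/1000
m=(im.max(2)<55)&(P[...,2]>.095)&(P[...,2]<.19)&(P[...,0]>.42)&(P[...,0]<.66)&(abs(P[...,1]+.09)<.22)
r,c=np.mgrid[:420,:560];m&=(c>245)&(c<375)&(r>198)&(r<290)
m=m.astype(np.uint8)
n,lab,st,ce=cv2.connectedComponentsWithStats(m)
K=[]
for k in range(1,n):
    if st[k,4]>40:
        p=P[lab==k];K.append((ce[k][0],np.median(p,0),(p.max(0)+p.min(0))/2,len(p)));print(ce[k].round(),np.median(p,0).round(4),p.mean(0).round(4),p.min(0).round(3),p.max(0).round(3),len(p))
K.sort(key=lambda k:k[0])
nn=np.array([-.342,0,.94])
sx=lambda x:.048+(x+.095)*.36
def T(q,p): 
    a=q[2];return np.array([q[0]+np.cos(a)*p[0]-np.sin(a)*p[1],q[1]+np.sin(a)*p[0]+np.cos(a)*p[1],p[2]])
if len(K)==4:
    def f(q): return np.concatenate([T(q,np.array([-.02,y0[k],sx(-.02)])+q[3+k]*nn)-K[k][1] for k in range(4)])
    s=least_squares(f,[.6,-.1,0]+[.049]*4);q=s.x;print('pose',q.round(4),np.abs(s.fun).max(),s.fun.round(4))
    for k in range(4):
        b=np.array([-.02,y0[k],sx(-.02)]);print(k,T(q,b).round(4),'top',T(q,b+q[3+k]*nn).round(4))
# panel plane: grey points
g=(P[...,2]>.045)&(P[...,2]<.105)&(c>230)&(c<410)&(r>185)&(r<320)&(np.ptp(im.astype(int),2)<25)&(m==0)
A=P[g]
for _ in range(6):
    cen=A.mean(0);u=np.linalg.svd(A-cen,full_matrices=False)[2][2];u*=np.sign(u[2]);A=A[abs((A-cen)@u)<.006]
print('plane',u.round(3),'yaw',np.arctan2(-u[1],-u[0]),cen,len(A))
print('height over plane',[((k[1]-cen)@u).round(4) for k in K])
gr=(im[...,1].astype(int)>im[...,2]+25)&(abs(P[...,2]-.1)<.006)&(c>250)&(c<420)&(r>175)&(r<260)
print('ledge',gr.sum(),cv2.minAreaRect(P[gr][:,:2].astype(np.float32)))
E
python3 fit.py
```

```text
[266. 214.] [0.5076 0.0444 0.1207] [0.5077 0.044  0.1208] [0.48  0.017 0.103] [0.535 0.075 0.136] 355
[292. 230.] [ 0.521  -0.0468  0.1155] [ 0.5211 -0.0458  0.1153] [ 0.493 -0.074  0.097] [ 0.552 -0.013  0.13 ] 423
[320. 246.] [ 0.5326 -0.1362  0.1208] [ 0.5331 -0.1357  0.1202] [ 0.515 -0.153  0.106] [ 0.551 -0.117  0.13 ] 167
[350. 264.] [ 0.5469 -0.2254  0.1155] [ 0.5474 -0.225   0.1158] [ 0.5   -0.247  0.095] [ 0.624 -0.185  0.136] 589
pose [ 0.5624 -0.086   0.139   0.0484  0.0434  0.0487  0.043 ] 0.0021245924152800966 [-0.0006  0.0011 -0.0001  0.0005  0.0015  0.0003 -0.0002 -0.0005 -0.0001
  0.0002 -0.0021 -0.    ]
0 [0.5234 0.0479 0.075 ] top [0.507  0.0456 0.1205]
1 [ 0.5362 -0.0432  0.075 ] top [ 0.5215 -0.0453  0.1158]
2 [ 0.5489 -0.1344  0.075 ] top [ 0.5325 -0.1367  0.1207]
3 [ 0.5617 -0.2255  0.075 ] top [ 0.5471 -0.2275  0.1154]
plane [-0.3   -0.046  0.953] yaw 0.15195799969392626 [ 0.53981323 -0.11788614  0.07194771] 4048
height over plane [np.float64(0.0486), np.float64(0.0439), np.float64(0.0496), np.float64(0.0443)]
ledge 2304 ((0.7165219187736511, -0.061484456062316895), (0.197414368391037, 0.42986515164375305), 7.67079496383667)
```

servo_tool(moves=[{"linear": [-0.05,-0.9,0],"rotation": [0.114,-0.825,0],"grip": 1},{"linear": [-0.05,-0.9,0],"rotation": [0.114,-0.825,0],"grip": 1},{"linear": [-0.05,-0.9,0],"rotation": [0.114,-0.825,0],"grip": 1},{"linear": [-0.05,-0.9,0],"rotation": [0.114,-0.825,0],"grip": 1},{"linear": [-0.05,-0.9,0],"rotation": [0,0,0],"grip": 1},{"linear": [-0.05,-0.9,0],"rotation": [0,0,0],"grip": 1},{"linear": [-0.05,-0.9,0],"rotation": [0,0,0],"grip": 1},{"linear": [-0.05,-0.9,0],"rotation": [0,0,0],"grip": 1},{"linear": [0,-0.4,0],"rotation": [0,0,0],"grip": 1},{"linear": [0,0,0],"rotation": [0,0,0],"grip": 1}])

```text
time: 2.13
tool_pos: [0.5378, -0.23, 0.2052]
eef_rot: [0.697, 0.696, 0.138, 0.105]
force: [0.3, 0.2, -0.2]
opening: 0.0308
finger_force: 0.0
```

servo_tool(moves=[{"linear": [0,0,-0.6],"grip": 1},{"linear": [0,0,-0.6],"grip": 1},{"linear": [0.08,0.05,-0.6],"grip": 1},{"linear": [0,0,-0.4],"grip": 1},{"linear": [0,0,0],"grip": 1},{"linear": [0,0,0],"grip": 1},{"linear": [0,0,0],"grip": 1},{"linear": [0,0,0],"grip": 1}])

```text
invalid input at $.moves[0]: expected keys linear, rotation, grip
```

```bash
python3 - <<'E'
from h import *
im,d,i=grab('side','side2.png');cv2.imwrite('pics/side2c.png',cv2.resize(im[150:340,200:460],None,fx=3,fy=3)[:600,:800])
s=readout.get_state();print(s['tool_pos'],s['force'],s['opening'])
E
```

```text
[ 0.53785395 -0.22848515  0.20517368] [ 0.60073032 -0.3364083  -0.83001319] 0.027016059810435634
```

View pics/side2c.png

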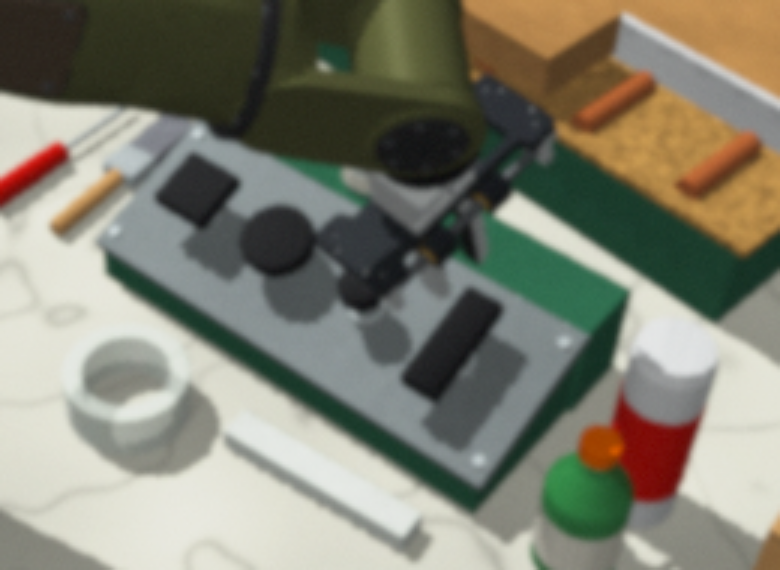

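The crop shows the keys at (197,188) square, (277,240) large, (360,290) small and (452,343) bar. The gripper hangs above the bar with nothing near it, so I can descend.

servo_tool(moves=[{"linear": [0,0,-0.6],"rotation": [0,0,0],"grip": 1},{"linear": [0,0,-0.6],"rotation": [0,0,0],"grip": 1},{"linear": [0.08,0.0,-0.6],"rotation": [0,0,0],"grip": 1},{"linear": [0,0,-0.4],"rotation": [0,0,0],"grip": 1},{"linear": [0,0,0],"rotation": [0,0,0],"grip": 1},{"linear": [0,0,0],"rotation": [0,0,0],"grip": 1},{"linear": [0,0,0],"rotation": [0,0,0],"grip": 1},{"linear": [0,0,0],"rotation": [0,0,0],"grip": 1}])

```text
time: 2.85
tool_pos: [0.5409, -0.2278, 0.1407]
eef_rot: [0.696, 0.697, 0.139, 0.106]
force: [0.3, -0.1, -0.5]
opening: 0.0002
finger_force: 0.0
```

servo_tool(moves=[{"linear": [0.034,0.005,-0.094],"rotation": [0,0,0],"grip": 1},{"linear": [0.034,0.005,-0.094],"rotation": [0,0,0],"grip": 1},{"linear": [0.034,0.005,-0.094],"rotation": [0,0,0],"grip": 1},{"linear": [0.034,0.005,-0.094],"rotation": [0,0,0],"grip": 1},{"linear": [0.034,0.005,-0.094],"rotation": [0,0,0],"grip": 1},{"linear": [0.034,0.005,-0.094],"rotation": [0,0,0],"grip": 1},{"linear": [0.034,0.005,-0.094],"rotation": [0,0,0],"grip": 1},{"linear": [0,0,0],"rotation": [0,0,0],"grip": 1},{"linear": [0,0,0],"rotation": [0,0,0],"grip": 1}])

```text
time: 3.6
tool_pos: [0.5475, -0.2269, 0.1195]
eef_rot: [0.696, 0.696, 0.138, 0.105]
force: [0.3, 0.4, -0.7]
opening: 0.0006
finger_force: 0.0
```

servo_tool(moves=[{"linear": [0.034,0.005,-0.094],"rotation": [0,0,0],"grip": 1},{"linear": [0.034,0.005,-0.094],"rotation": [0,0,0],"grip": 1},{"linear": [0,0,0],"rotation": [0,0,0],"grip": 1},{"linear": [0,0,0],"rotation": [0,0,0],"grip": 1}])

```text
time: 3.93
tool_pos: [0.5498, -0.2268, 0.1144]
eef_rot: [0.696, 0.696, 0.138, 0.105]
force: [-0.7, -0.1, 4.2]
opening: 0.0006
finger_force: 2.3
```

servo_tool(moves=[{"linear": [0.034,0.005,-0.094],"rotation": [0,0,0],"grip": 1},{"linear": [0.034,0.005,-0.094],"rotation": [0,0,0],"grip": 1},{"linear": [0.034,0.005,-0.094],"rotation": [0,0,0],"grip": 1},{"linear": [0,0,0],"rotation": [0,0,0],"grip": 1},{"linear": [0,0,0],"rotation": [0,0,0],"grip": 1},{"linear": [0,0,0],"rotation": [0,0,0],"grip": 1}])

```text
time: 4.43
tool_pos: [0.5528, -0.2264, 0.1063]
eef_rot: [0.696, 0.696, 0.138, 0.105]
force: [-5.2, 0.0, 8.9]
opening: 0.0005
finger_force: 4.9
```

servo_tool(moves=[{"linear": [0.012,0.002,-0.032],"rotation": [0,0,0],"grip": 1},{"linear": [0,0,0],"rotation": [0,0,0],"grip": 1},{"linear": [0,0,0],"rotation": [0,0,0],"grip": 1},{"linear": [0,0,0],"rotation": [0,0,0],"grip": 1}])

```text
time: 4.77
tool_pos: [0.5531, -0.2264, 0.1054]
eef_rot: [0.696, 0.696, 0.138, 0.105]
force: [-4.8, -1.2, 9.4]
opening: 0.0005
finger_force: 5.2
```

servo_tool(moves=[{"linear": [-0.102,-0.014,0.282],"rotation": [0,0,0],"grip": 1},{"linear": [-0.102,-0.014,0.282],"rotation": [0,0,0],"grip": 1},{"linear": [-0.102,-0.014,0.282],"rotation": [0,0,0],"grip": 1},{"linear": [-0.102,-0.014,0.282],"rotation": [0,0,0],"grip": 1},{"linear": [-0.102,-0.014,0.282],"rotation": [0,0,0],"grip": 1},{"linear": [-0.102,-0.014,0.282],"rotation": [0,0,0],"grip": 1},{"linear": [0,0,0],"rotation": [0,0,0],"grip": 1},{"linear": [0,0,0],"rotation": [0,0,0],"grip": 1}])

```text
time: 5.43
tool_pos: [0.5346, -0.2288, 0.1559]
eef_rot: [0.696, 0.696, 0.138, 0.105]
force: [-0.2, 0.3, 0.2]
opening: 0.0006
finger_force: 0.0
```

servo_tool(moves=[{"linear": [-0.095,0.87,0],"rotation": [0,0,0],"grip": 1},{"linear": [-0.095,0.87,0],"rotation": [0,0,0],"grip": 1},{"linear": [-0.095,0.87,0],"rotation": [0,0,0],"grip": 1},{"linear": [-0.095,0.87,0],"rotation": [0,0,0],"grip": 1},{"linear": [-0.095,0.87,0],"rotation": [0,0,0],"grip": 1},{"linear": [-0.095,0.87,0],"rotation": [0,0,0],"grip": 1},{"linear": [-0.095,0.87,0],"rotation": [0,0,0],"grip": 1},{"linear": [0,0,0],"rotation": [0,0,0],"grip": 1},{"linear": [0,0,0],"rotation": [0,0,0],"grip": 1}])

```text
time: 6.18
tool_pos: [0.5146, -0.0449, 0.1551]
eef_rot: [0.696, 0.697, 0.138, 0.104]
force: [-0.6, -0.8, -0.0]
opening: 0.0006
finger_force: 0.0
```

servo_tool(moves=[{"linear": [-0.22,-0.03,-0.08],"rotation": [0,0,0],"grip": 1},{"linear": [0.068,0.01,-0.188],"rotation": [0,0,0],"grip": 1},{"linear": [0.068,0.01,-0.188],"rotation": [0,0,0],"grip": 1},{"linear": [0.068,0.01,-0.188],"rotation": [0,0,0],"grip": 1},{"linear": [0.068,0.01,-0.188],"rotation": [0,0,0],"grip": 1},{"linear": [0.034,0.005,-0.094],"rotation": [0,0,0],"grip": 1},{"linear": [0.034,0.005,-0.094],"rotation": [0,0,0],"grip": 1},{"linear": [0.034,0.005,-0.094],"rotation": [0,0,0],"grip": 1},{"linear": [0,0,0],"rotation": [0,0,0],"grip": 1},{"linear": [0,0,0],"rotation": [0,0,0],"grip": 1}])

```text
time: 7.02
tool_pos: [0.5193, -0.0452, 0.1219]
eef_rot: [0.696, 0.696, 0.138, 0.105]
force: [0.5, 0.3, 0.6]
opening: 0.0002
finger_force: 0.0
```

servo_tool(moves=[{"linear": [0.034,0.005,-0.094],"rotation": [0,0,0],"grip": 1},{"linear": [0.034,0.005,-0.094],"rotation": [0,0,0],"grip": 1},{"linear": [0,0,0],"rotation": [0,0,0],"grip": 1},{"linear": [0,0,0],"rotation": [0,0,0],"grip": 1}])

```text
time: 7.35
tool_pos: [0.5213, -0.0449, 0.1163]
eef_rot: [0.696, 0.696, 0.138, 0.105]
force: [0.8, 0.3, 0.1]
opening: 0.0008
finger_force: 0.0
```

servo_tool(moves=[{"linear": [0.034,0.005,-0.094],"rotation": [0,0,0],"grip": 1},{"linear": [0.034,0.005,-0.094],"rotation": [0,0,0],"grip": 1},{"linear": [0,0,0],"rotation": [0,0,0],"grip": 1},{"linear": [0,0,0],"rotation": [0,0,0],"grip": 1}])

```text
time: 7.68
tool_pos: [0.5235, -0.0446, 0.1108]
eef_rot: [0.696, 0.696, 0.138, 0.105]
force: [-3.0, -0.6, 5.2]
opening: 0.0006
finger_force: 3.0
```

servo_tool(moves=[{"linear": [0.034,0.005,-0.094],"rotation": [0,0,0],"grip": 1},{"linear": [0.034,0.005,-0.094],"rotation": [0,0,0],"grip": 1},{"linear": [0.023,0.003,-0.063],"rotation": [0,0,0],"grip": 1},{"linear": [0,0,0],"rotation": [0,0,0],"grip": 1},{"linear": [0,0,0],"rotation": [0,0,0],"grip": 1}])

```text
time: 8.1
tool_pos: [0.5262, -0.0443, 0.1035]
eef_rot: [0.696, 0.696, 0.138, 0.105]
force: [-5.2, -0.1, 9.9]
opening: 0.0002
finger_force: 5.3
```

servo_tool(moves=[{"linear": [0,0,0],"rotation": [0,0,0],"grip": 1},{"linear": [0,0,0],"rotation": [0,0,0],"grip": 1},{"linear": [0,0,0],"rotation": [0,0,0],"grip": 1},{"linear": [0,0,0],"rotation": [0,0,0],"grip": 1},{"linear": [0,0,0],"rotation": [0,0,0],"grip": 1},{"linear": [0,0,0],"rotation": [0,0,0],"grip": 1},{"linear": [0,0,0],"rotation": [0,0,0],"grip": 1},{"linear": [0,0,0],"rotation": [0,0,0],"grip": 1},{"linear": [0,0,0],"rotation": [0,0,0],"grip": 1},{"linear": [0,0,0],"rotation": [0,0,0],"grip": 1}])

```text
time: 8.93
tool_pos: [0.5262, -0.0443, 0.1036]
eef_rot: [0.696, 0.696, 0.138, 0.105]
force: [-5.4, -0.8, 10.2]
opening: 0.0003
finger_force: 5.3
```

servo_tool(moves=[{"linear": [0,0,0],"rotation": [0,0,0],"grip": 1},{"linear": [0,0,0],"rotation": [0,0,0],"grip": 1},{"linear": [0,0,0],"rotation": [0,0,0],"grip": 1},{"linear": [0,0,0],"rotation": [0,0,0],"grip": 1},{"linear": [0,0,0],"rotation": [0,0,0],"grip": 1},{"linear": [0,0,0],"rotation": [0,0,0],"grip": 1},{"linear": [0,0,0],"rotation": [0,0,0],"grip": 1},{"linear": [0,0,0],"rotation": [0,0,0],"grip": 1},{"linear": [0,0,0],"rotation": [0,0,0],"grip": 1},{"linear": [0,0,0],"rotation": [0,0,0],"grip": 1}])

```text
time: 9.77
tool_pos: [0.5262, -0.0443, 0.1036]
eef_rot: [0.696, 0.696, 0.138, 0.105]
force: [-6.3, -0.3, 9.4]
opening: 0.0005
finger_force: 5.3
```

servo_tool(moves=[{"linear": [0,0,0],"rotation": [0,0,0],"grip": 1},{"linear": [0,0,0],"rotation": [0,0,0],"grip": 1},{"linear": [0,0,0],"rotation": [0,0,0],"grip": 1},{"linear": [0,0,0],"rotation": [0,0,0],"grip": 1}])

```text
time: 10.1
tool_pos: [0.5262, -0.0443, 0.1036]
eef_rot: [0.696, 0.696, 0.138, 0.105]
force: [-5.9, 0.3, 9.0]
opening: 0.0003
finger_force: 5.3
```

servo_tool(moves=[{"linear": [-0.102,-0.014,0.282],"rotation": [0,0,0],"grip": 1},{"linear": [-0.102,-0.014,0.282],"rotation": [0,0,0],"grip": 1},{"linear": [-0.102,-0.014,0.282],"rotation": [0,0,0],"grip": 1},{"linear": [-0.102,-0.014,0.282],"rotation": [0,0,0],"grip": 1},{"linear": [-0.102,-0.014,0.282],"rotation": [0,0,0],"grip": 1},{"linear": [0,0,0],"rotation": [0,0,0],"grip": 1},{"linear": [0,0,0],"rotation": [0,0,0],"grip": 1}])

```text
time: 10.68
tool_pos: [0.5109, -0.0464, 0.1459]
eef_rot: [0.696, 0.696, 0.139, 0.105]
force: [-0.0, 0.7, -0.8]
opening: 0.0005
finger_force: 0.0
```

servo_tool(moves=[{"linear": [-0.108,0.754,0],"rotation": [0,0,0],"grip": 1},{"linear": [-0.108,0.754,0],"rotation": [0,0,0],"grip": 1},{"linear": [-0.108,0.754,0],"rotation": [0,0,0],"grip": 1},{"linear": [-0.108,0.754,0],"rotation": [0,0,0],"grip": 1},{"linear": [0,0,0],"rotation": [0,0,0],"grip": 1},{"linear": [0,0,0],"rotation": [0,0,0],"grip": 1}])

```text
time: 11.18
tool_pos: [0.4976, 0.0449, 0.1451]
eef_rot: [0.696, 0.697, 0.138, 0.104]
force: [0.4, 0.0, 0.4]
opening: 0.0008
finger_force: 0.0
```

servo_tool(moves=[{"linear": [0.034,0.005,-0.094],"rotation": [0,0,0],"grip": 1},{"linear": [0.034,0.005,-0.094],"rotation": [0,0,0],"grip": 1},{"linear": [0.034,0.005,-0.094],"rotation": [0,0,0],"grip": 1},{"linear": [0.034,0.005,-0.094],"rotation": [0,0,0],"grip": 1},{"linear": [0.034,0.005,-0.094],"rotation": [0,0,0],"grip": 1},{"linear": [0.034,0.005,-0.094],"rotation": [0,0,0],"grip": 1},{"linear": [0.034,0.005,-0.094],"rotation": [0,0,0],"grip": 1},{"linear": [0,0,0],"rotation": [0,0,0],"grip": 1},{"linear": [0,0,0],"rotation": [0,0,0],"grip": 1}])

```text
time: 11.93
tool_pos: [0.505, 0.0452, 0.1256]
eef_rot: [0.696, 0.696, 0.138, 0.105]
force: [-0.1, 0.1, 0.4]
opening: 0.0004
finger_force: 0.0
```

servo_tool(moves=[{"linear": [0.034,0.005,-0.094],"rotation": [0,0,0],"grip": 1},{"linear": [0.034,0.005,-0.094],"rotation": [0,0,0],"grip": 1},{"linear": [0.034,0.005,-0.094],"rotation": [0,0,0],"grip": 1},{"linear": [0,0,0],"rotation": [0,0,0],"grip": 1},{"linear": [0,0,0],"rotation": [0,0,0],"grip": 1}])

```text
time: 12.35
tool_pos: [0.5082, 0.0457, 0.1174]
eef_rot: [0.696, 0.696, 0.138, 0.105]
force: [-2.2, -0.7, 4.8]
opening: 0.0003
finger_force: 2.5
```

servo_tool(moves=[{"linear": [0.034,0.005,-0.094],"rotation": [0,0,0],"grip": 1},{"linear": [0.034,0.005,-0.094],"rotation": [0,0,0],"grip": 1},{"linear": [0.034,0.005,-0.094],"rotation": [0,0,0],"grip": 1},{"linear": [0,0,0],"rotation": [0,0,0],"grip": 1},{"linear": [0,0,0],"rotation": [0,0,0],"grip": 1},{"linear": [0,0,0],"rotation": [0,0,0],"grip": 1}])

```text
time: 12.85
tool_pos: [0.5113, 0.0461, 0.1093]
eef_rot: [0.696, 0.696, 0.139, 0.105]
force: [-4.5, -0.7, 8.4]
opening: 0.0007
finger_force: 5.1
```

servo_tool(moves=[{"linear": [0.012,0.002,-0.032],"rotation": [0,0,0],"grip": 1},{"linear": [0,0,0],"rotation": [0,0,0],"grip": 1},{"linear": [0,0,0],"rotation": [0,0,0],"grip": 1},{"linear": [0,0,0],"rotation": [0,0,0],"grip": 1}])

```text
time: 13.18
tool_pos: [0.5116, 0.0461, 0.1084]
eef_rot: [0.696, 0.696, 0.139, 0.105]
force: [-5.9, -1.2, 9.8]
opening: 0.0003
finger_force: 5.4
```

servo_tool(moves=[{"linear": [-0.102,-0.014,0.282],"rotation": [0,0,0],"grip": 1},{"linear": [-0.102,-0.014,0.282],"rotation": [0,0,0],"grip": 1},{"linear": [-0.102,-0.014,0.282],"rotation": [0,0,0],"grip": 1},{"linear": [-0.102,-0.014,0.282],"rotation": [0,0,0],"grip": 1},{"linear": [-0.102,-0.014,0.282],"rotation": [0,0,0],"grip": 1},{"linear": [-0.102,-0.014,0.282],"rotation": [0,0,0],"grip": 1},{"linear": [-0.102,-0.014,0.282],"rotation": [0,0,0],"grip": 1},{"linear": [-0.102,-0.014,0.282],"rotation": [0,0,0],"grip": 1},{"linear": [0,0,0],"rotation": [0,0,0],"grip": 1},{"linear": [0,0,0],"rotation": [0,0,0],"grip": 1}])

```text
time: 14.02
tool_pos: [0.4871, 0.0428, 0.176]
eef_rot: [0.696, 0.696, 0.139, 0.105]
force: [0.2, -0.1, -0.1]
opening: 0.0
finger_force: 0.0
```

```bash
python3 -c "
from cell import finish_job
print(finish_job())"
```

```text
the job is handed in; nothing more can be done
None
```

I pressed the bar key, then the large round key (held for 2 s), then the square key, each to an estimated 12–13 mm at about 11 N. I released each one, left the small key alone, and handed the job in at about 14 s; no verdict came back.

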